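Put the bench torch on charge

ROBOT

A 7-joint arm with a two-finger parallel gripper is mounted at the origin on the work surface. World frame = base frame: x ahead of the robot, y to its left, z up, the work surface at z = 0. Lengths are in m, angles in rad, forces in N, time in s.
With the tool pointing down it reaches from about 0.35 to 0.9 m from the base axis. Payload 8.1 kg.
Tool frame: the origin (TCP) lies between the finger pads; the fingertips stand 11 mm ahead of it and the grasp point (between the pads) lies 8 mm behind it; z points along the fingers, y is the line along which they close (so a half turn about z gives the same grasp; the last joint's range is limited). The gripper opens to 85 mm and grips with 20 to 120 N. Pads are 22 mm wide; open, the fingers measure 114 mm over their backs; the gripper's body (76 mm by 85 mm) begins 54 mm behind the grasp point. The pads swing forward as they close: fully open they stand 13 mm farther back than shut.
Start: joints at [-1.229, 0.434, 0.025, 1.573, -0.012, 1.134, -0.075], TCP at [0.269, 0.564, 0.242] pointing down, gripper open.
Joint ranges: [-2.62, 2.62], [-0.44, 2.09], [-1.27, 1.32], [0.08, 2.57], [-1.32, 4.46], [0.12, 2], [-2.74, 2.74]. Speed limits (rad/s): [2.22, 2.22, 3.01, 3.01, 3.14, 3.14, 3.14].

INTERFACE

Orientations are given as a unit quaternion [w, x, y, z].
In Python, from station import r, jaws, monitor, cams, workorder gives the robot as it stands. The module is installed in compiled form; this text tells all that it offers. Calls block until the motion is done:
- r.move_to(position, orientation): joint-space move of the TCP to a pose.
- r.move_straight(position, rot=None, max_speed=0.15, threshold=None): straight line of the TCP; rot=None keeps the orientation; max_speed is the mean speed in m/s. With threshold (N) it stops when the force on the tool has changed by that much, and returns True; else False.
- r.movej(angles): joint-space move.
- jaws.gripper_to(opening): finger opening in m; the grip force is fixed at half the most; returns when the fingers have stopped.
- r.pause(seconds).
- r.solve_ik(position, orientation): joint angles nearest the present ones, or None.
- monitor.get_state(): the state.
- cams.read_camera(name): name is "scene" or "side" or "wrist"; returns a dict with "frame" (480x640x3 uint8, red, green, blue), "z_map" (480x640 float32, m along the optical axis (not along the pixel's ray), 0 where there is no reading), "K" (3x3 intrinsics, pixels), "rvec" (rotation vector, rad) and "tvec" (3), from world to camera coordinates, as OpenCV has them. Camera axes: x right, y down, z forward; pixel columns grow to the right and rows downward; lengths in m; the calibration is good to about 2 mm. A picture is of the moment at which its call begins.
A pose or a line that the arm cannot do raises r.Unreachable and nothing moves.
- workorder.hand_in(): hands the job in; it is judged then, once.
The state is a dict: "time": time; "joint_positions": joint angles; "qvel": joint speeds; "tau": joint torques, N m; "position": TCP position; "tool_rot": TCP orientation; "wrist_force": force on the tool from outside, world axes, zero at the start; "wrist_torque": the same for the moment, N m; "gripper_width": finger opening in m; "finger_force": force on a finger pad.
Only numpy, scipy, OpenCV 4.12 (cv2) and the standard library are available. Lean on these libraries where they do the work, as an engineer would, in place of code of your own. Each camera call takes 0.05 s, during which the arm holds its last target. There are 200 camera calls.

TASK

Put the studio's bench torch on charge. Pull it sideways out of the spring clip of its wooden rack through the clip's open mouth, lay it down on the grey felt pad and let go, take it again nearer its head and slide it into the charging dock, tail first under the hood, until the tail is fully home against the contact; let go with the torch lying level in the dock. Do not drop it, and leave the other things on the table where they are.

Things in the scene. Friction and masses are not known exactly. Their poses are not given: they have to be found in the camera images.
- torch: metal pencil torch, 170 mm long, 80 to 160 g. Origin on its axis, halfway along; x runs along the axis to the head (lens) at x = +85 mm, tail at x = -85. Round aluminium barrel 22 mm across from x = -65 to +55; dark hexagonal tail cap (-85 to -65) and head (+55 to +85), both 28 mm across flats, 32 across corners. It does not roll; lying on flats its axis is 14 mm above its support.
- torch_tail (a point): centre of the torch's flat tail face, on its axis, 85 mm behind the torch's origin
- rack: fixed wooden rack that holds the torch level, base 76 x 210 x 8 mm. Origin on the table under the middle of the clip's bore; z up; x points out of the clip's mouth (the way to pull); y along the clipped torch towards its head. Only the barrel between clip and tail cap (y -61 to -12 mm) is free to grip from above.
- clip (a point): centre of the clip's bore, 60 mm above the rack's origin. C of spring steel, 24 mm long in y, bore 22 mm, upper and lower leaf on a steel post (rack x -35 to -17 mm, top z 77). Mouth 13 mm high at x = 9 mm, lips flare to x = 17. Pulled along +x it resists with about 6 to 15 N, lets go within 15 mm and snaps shut; it does not let the torch out upwards or lengthways (it slides lengthways up to its thick ends).
- guard (a point): middle of the top of the rack's wooden lens guard over the head half of the clipped torch. Rack frame, mm: roof z 84 to 88 over x -40 to +26, y 18 to 105; back wall x = -38, end wall y = 103; open to +x, where the torch comes out, and to -y.
- pad: fixed grey felt pad, 160 (x) x 190 (y) x 3 mm. Origin at the centre of its underside on the table; z up; top at z = 3 mm. There is room to lay the torch along its y.
- dock: fixed grey plastic charging dock, base 70 x 190 x 8 mm. Origin on the table; z up; the torch goes in along -y, tail first, head to +y. Floor z = 30 mm under the hood (y -91 to -20) and on the head rest (y 47 to 85, cheeks 8 mm high, 42 apart); between them only 8 mm high, so fingers can straddle the barrel. Fully in, the torch's origin is at (0, -6, 44) mm.
- hood (a point): middle of the top of the dock's hood. Dock frame, mm: roof z 70 to 74, inner width 42 (x -21 to 21), outer 50, from the end wall at y = -91 to the mouth at y = -20, its only opening. With the torch fully in, only its barrel from torch x = -14 to +55 is clear of the hood.
- dock_contact (a point): brass contact on the end wall in the hood, where the centre of the torch's tail face comes to rest: dock frame (0, -91, 44) mm
- paint_bowl: white ceramic bowl, 96 mm across, 45 mm high, bystander; origin under its centre
- rinse_cup: blue ceramic cup, 72 mm across, 85 mm high, bystander; origin under its centre
- water_pot: white ceramic pot, 84 mm across, 75 mm high, bystander; origin under its centre
- paint_jar: glass jar with white cap, 50 mm across, 55 mm high, bystander; origin under its centre
- ink_bottle: amber ink bottle, 48 mm across, 75 mm high, bystander; origin under its centre
- ink_dish: small white dish, 60 mm across, 18 mm high, bystander; origin under its centre
- tape_roll: roll of paper tape lying flat, 72 mm across, 20 mm high, bystander; origin under its centre
Mind the look-alikes: they are no part of the job. Of the things that look like the pad, take the one that is farthest to the robot's right at the start. There is more than one size of the torch; the one meant has the size given above.

How it is judged:
On the way, in this order (a step that is already met when the one before it is completed fails the run):
1. the torch has been pulled sideways out of the clip's mouth, held in the fingers (x of torch in the frame of rack between 0.035 and 0.15 m and y of torch in the frame of rack between -0.06 and 0.06 m and contact force between the fingers and torch above 0.5 N), for 0.02 s.
2. the torch lies still on the felt pad, let go (x of torch in the frame of pad between -0.08 and 0.08 m and y of torch in the frame of pad between -0.08 and 0.08 m and height (world z) of torch below 0.023 m and linear speed of torch below 0.03 m/s and contact force between the fingers and torch below 0.05 N), for 0.2 s.
At the end, for the whole second after the job is handed in: The torch lies in the dock, tail under the hood: its tail face within 6 mm of the end wall and within 9 mm sideways and 6 mm in height of the contact, its axis within 0.12 rad of the dock's y axis, released and at rest (x of torch_tail in the frame of dock between -0.009 and 0.009 m and y of torch_tail in the frame of dock between -0.094 and -0.085 m and z of torch_tail in the frame of dock between 0.038 and 0.05 m and angle between the x axis of torch and the y axis of dock, either way round below 0.12 rad and linear speed of torch below 0.02 m/s and contact force between the fingers and torch below 0.05 N); the robot touches nothing.
It fails at once if the torch is dropped (moves faster than 0.8 m/s while no finger holds it) (contact force between the fingers and torch below 0.05 N and linear speed of torch above 0.8 m/s).
It fails at once if one of the other things on the table is moved by more than 40 mm (distance of any of paint_bowl, rinse_cup, water_pot, paint_jar, ink_bottle, ink_dish, tape_roll from where it was at the start of the episode above 0.04 m).
It also fails if it takes over 67 s, if anything falls off the work surface, if the arm or the gripper's body presses on something with over 40 N, if the wrist force passes 120 N, or if a joint passes its speed limit or range.

## Working session

There is one attempt and no reset: what is moved stays moved. The work goes in short steps, each a Python script; the robot and the scene stay as the last script left them, time stands still between calls to the robot, and variables do not carry over. Pictures are saved under pics/ and viewed, at most 13 in all, crops included, and the job is handed in when it is done.

```bash
mkdir -p pics; cat > h.py <<'E'
import numpy as np, cv2
from scipy.spatial.transform import Rotation as R
from station import r, jaws, monitor, cams, workorder
def cam(n):
    c=cams.read_camera(n); c['R']=cv2.Rodrigues(np.array(c['rvec'],float))[0]; c['t']=np.array(c['tvec'],float).ravel(); return c
def save(c,f,box=None,s=1):
    im=c['frame'][:,:,::-1]
    if box: im=im[box[1]:box[3],box[0]:box[2]]
    cv2.imwrite('pics/'+f,cv2.resize(im,None,fx=s,fy=s,interpolation=cv2.INTER_CUBIC))
def cloud(c):
    v,u=np.mgrid[0:480,0:640]; z=c['z_map']; K=c['K']
    p=np.stack([(u-K[0,2])/K[0,0]*z,(v-K[1,2])/K[1,1]*z,z],-1)
    w=(p-c['t'])@c['R']; w[z==0]=np.nan; return w
def q(yaw):  # tool down, tool y axis direction: yaw of tool x
    x=(R.from_euler('z',yaw)*R.from_euler('x',np.pi)).as_quat(); return [x[3],x[0],x[1],x[2]]
E
python3 - <<'E'
from h import *
for n in('scene','side'):
    c=cam(n); save(c,n+'1.png'); np.savez(n+'1.npz',w=cloud(c),f=c['frame']); print(n,-c['R'].T@c['t'])
s=monitor.get_state(); print(s['time'],s['tool_rot'],s['position'])
E
```

```text
scene [1.43153129 0.80784026 0.89257158]
side [-0.10130519 -0.56206925  0.99743536]
0.1 [-8.54535884e-05  2.20617286e-01  9.75360219e-01 -6.70566135e-04] [0.26878717 0.5637825  0.24163693]
```

View pics/scene1.png

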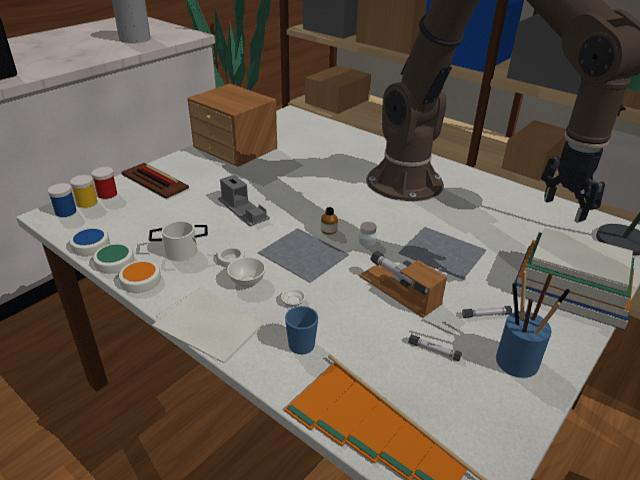

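View pics/side1.png

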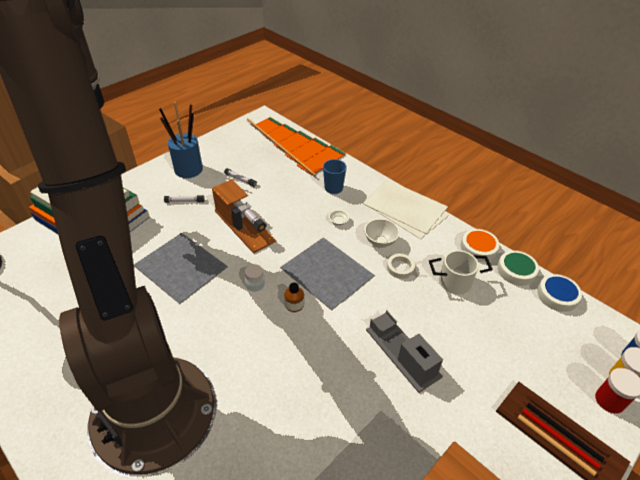

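```bash
python3 - <<'E'
import numpy as np,cv2
S=600;x0,y0=0.2,-0.55   # ortho 1.5mm/px: col=(y_max-y), row=(xmax-x)
H=np.full((500,660),-1.);C=np.zeros((500,660,3),np.uint8)
for n in('scene','side'):
    d=np.load(n+'1.npz');w=d['w'].reshape(-1,3);f=d['f'].reshape(-1,3)
    i=((0.9-w[:,0])/.0015);j=((0.35-w[:,1])/.0015)
    ok=np.isfinite(w[:,0])&(i>0)&(i<499)&(j>0)&(j<659)&(w[:,2]<.2)
    for a,b,z,c in zip(i[ok].astype(int),j[ok].astype(int),w[ok,2],f[ok]):
        for da in(0,1):
            for db in(0,1):
                if z>H[min(a+da,499),min(b+db,659)]:H[min(a+da,499),min(b+db,659)]=z;C[min(a+da,499),min(b+db,659)]=c
np.save('H.npy',H)
cv2.imwrite('pics/ortho.png',C[:,:,::-1])
im=cv2.imread('pics/side1.png'); im2=cv2.imread('pics/scene1.png')
a=cv2.resize(im[170:260,160:290],(520,360),interpolation=2);b=cv2.resize(im[300:400,355:455],(280,280),interpolation=2)
c=cv2.resize(im2[240:320,350:480],(520,320)[:2],interpolation=2)[:240];d=cv2.resize(im2[165:235,210:280],(280,280),interpolation=2)
o=np.zeros((600,800,3),np.uint8);o[:360,:520]=a;o[:280,520:]=b;o[360:600,:520]=c;o[290:570,520:]=d
cv2.imwrite('pics/crops.png',o)
E
```

```text
(no output)
```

View pics/ortho.png

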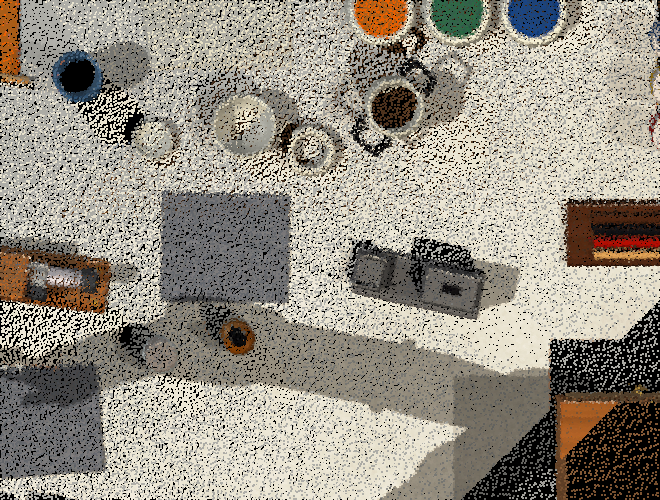

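View pics/crops.png

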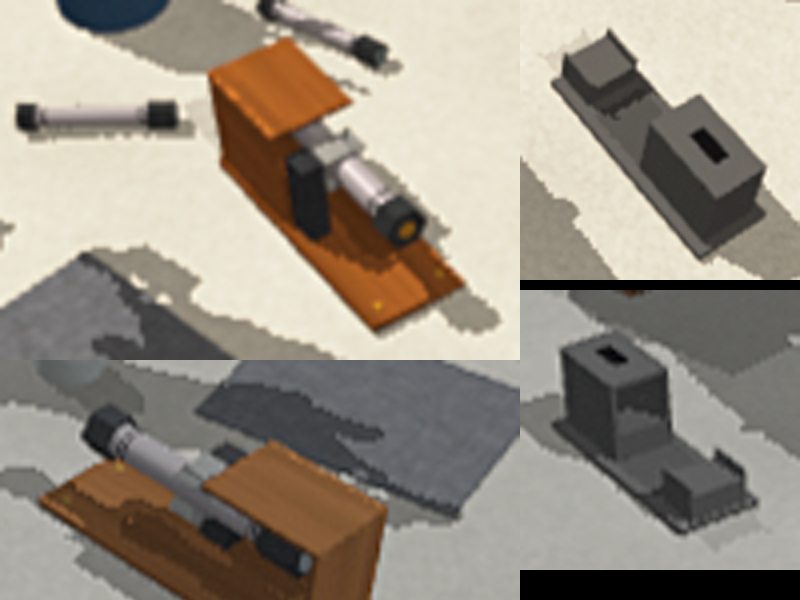

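```bash
python3 - <<'E'
import numpy as np,cv2
W=[];
for n in('scene','side'): W.append(np.load(n+'1.npz')['w'].reshape(-1,3))
def rect(name,xl,yl,zl):
    for w,n in zip(W+[np.vstack(W)],('scene','side','both')):
        m=(w[:,0]>xl[0])&(w[:,0]<xl[1])&(w[:,1]>yl[0])&(w[:,1]<yl[1])&(w[:,2]>zl[0])&(w[:,2]<zl[1])
        p=w[m]
        if len(p)<30: print(name,n,len(p));continue
        c,s,a=cv2.minAreaRect((p[:,:2]*1000).astype(np.float32)); print(name,n,len(p),np.round(c,1),np.round(s,1),round(a,2),'z',np.round(np.median(p[:,2])*1000,1))
rect('guard',(.4,.62),(.15,.5),(.08,.1))
rect('rackbase',(.38,.65),(.15,.48),(.004,.012))
rect('torch',(.44,.56),(.16,.30),(.0595,.08))
rect('hood',(.4,.56),(-.42,-.15),(.066,.08))
rect('rest',(.4,.56),(-.25,-.15),(.026,.045))
rect('dock',(.4,.56),(-.42,-.15),(.004,.08))
rect('dockbase',(.4,.56),(-.42,-.15),(.004,.012))
# pad: dark grey pixels by color
for n in('scene','side'):
    d=np.load(n+'1.npz');w=d['w'].reshape(-1,3);f=d['f'].reshape(-1,3).astype(int)
    m=(w[:,0]>.4)&(w[:,0]<.65)&(w[:,1]>-.12)&(w[:,1]<.13)&(w[:,2]<.008)&(f.max(1)<125)&(f[:,2]>=f[:,0]-2)&(w[:,0]>.452)
    print('pad',n,m.sum(),cv2.minAreaRect((w[m][:,:2]*1000).astype(np.float32)))
E
```

```text
guard scene 733 [492.8 355.9] [90.1 71.8] 83.84 z 88.3
guard side 534 [487.3 351.5] [104.1  70.4] 85.94 z 87.4
guard both 1267 [490.3 349.8] [105.4  74.3] 81.43 z 87.9
rackbase scene 1536 [513.1 315.2] [265.3 329. ] 0.04 z 7.9
rackbase side 941 [517.  321.5] [316.9 265.5] 89.99 z 7.3
rackbase both 2477 [515.2 315.3] [329.3 269.2] 89.99 z 7.7
torch scene 333 [476.9 255.8] [94.8 55.9] 82.07 z 70.5
torch side 327 [473.7 254. ] [97.7 53.1] 83.22 z 70.2
torch both 660 [480.6 251.9] [96.2 59.2] 89.95 z 70.3
hood scene 253 [ 470.9 -324.5] [87.7 55.9] 79.83 z 74.0
hood side 829 [ 465.2 -325.4] [78.4 53.4] 76.95 z 73.7
hood both 1082 [ 468.8 -325. ] [88.3 60.1] 76.81 z 73.7
rest scene 161 [ 497.2 -200.9] [42.6 51.2] 76.35 z 30.9
rest side 325 [ 492.  -204.3] [39.8 51. ] 76.92 z 30.3
rest both 486 [ 494.8 -202. ] [45.8 55.4] 76.7 z 30.4
dock scene 1305 [ 481.8 -283.8] [156.  266.3] 0.62 z 28.6
dock side 2878 [ 478.8 -281.6] [151.3 261.7] 1.38 z 29.5
dock both 4183 [ 481.5 -283.5] [156.8 267.5] 1.38 z 29.2
dockbase scene 392 [ 481.8 -283.8] [156.  266.3] 0.62 z 8.0
dockbase side 1034 [ 478.8 -281.6] [151.3 261.7] 1.38 z 7.5
dockbase both 1426 [ 481.5 -283.5] [156.8 267.5] 1.38 z 7.6
pad scene 2421 ((532.1575317382812, 10.85479736328125), (197.7863006591797, 161.1343536376953), 89.24911499023438)
pad side 2449 ((529.193603515625, 13.763519287109375), (191.2008514404297, 154.3003387451172), 89.96968841552734)
```

The torch meant is the clipped one: side (250,218), 170 mm long and in the rack. The loose ones at side (185,199) and (240,178) are smaller and not in the rack. The pad meant is the right one, side (328,272), not (183,267). The crops show the tail pointing to −y with the mouth facing away from the robot, and the dock's hood at its −y end.

```bash
python3 - <<'E'
from h import *
p=[.486,.264,.22]
for y in(83,-97):
    print(y,r.solve_ik(p,q(np.radians(y))))
for y in(77,-103): print(y,r.solve_ik([.486,-.25,.06],q(np.radians(y))))
r.move_to(p,q(np.radians(83)))
c=cam('wrist'); save(c,'w1.png'); w=cloud(c); np.savez('w1.npz',w=w,f=c['frame'],R=c['R'],t=c['t'],K=c['K'])
s=monitor.get_state(); print(s['time'],s['position'],s['gripper_width'])
E
```

```text
83 [-0.89290017  0.34705052  0.39726473  1.80500274 -0.15504745  1.02006569
 -0.5576545 ]
-97 [-0.40578119  0.3555299  -0.24926533  1.76401891  0.10006939  1.03437241
  2.32811141]
77 [-0.25183676  0.72727338  0.95591058  2.00324119 -0.80950254  0.84828268
  0.94136989]
-103 [-0.33456245  0.84016971  1.1431813   2.00863245 -0.9610092   0.97320128
 -2.05339583]
1.5333 [0.48528013 0.26596511 0.21992446] 0.08528487456714248
```

View pics/w1.png

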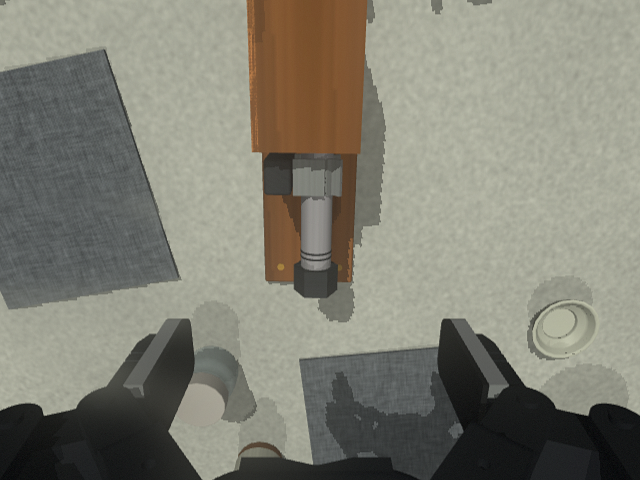

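```bash
cat >> h.py <<'E'
def pix(c,u,v,z):
    d=c['R'].T@np.array([(u-c['K'][0,2])/c['K'][0,0],(v-c['K'][1,2])/c['K'][1,1],1.]); o=-c['R'].T@c['t']
    return o+d*(z-o[2])/d[2]
E
python3 - <<'E'
from h import *
c=dict(np.load('w1.npz')); 
for u,v,z in((316,205,.06),(316.5,262,.06),(316.5,197,.075),(316,153,.075),(316,290,.06),(252,152,.088),(361,153,.088)): print(u,v,np.round(pix(c,u,v,z)*1000,1))
w=c['w'];f=c['f'].astype(int)
for v in range(200,263,6):
    row=w[v,296:338]; m=row[:,2]>.06; print(v,m.sum(),np.round(row[m].mean(0)*1000,1),np.round(row[m][:,2].max()*1000,1))
E
```

```text
316 205 [485.6 272.9  60. ]
316.5 262 [481.  230.4  60. ]
316.5 197 [487.1 282.1  75. ]
316 153 [490.1 310.6  75. ]
316 290 [477.9 208.1  60. ]
252 152 [451.9 317.5  88. ]
361 153 [517.4 309.1  88. ]
200 31 [486.3 278.5  68.3] 71.2
206 31 [485.8 274.3  68. ] 71.4
212 31 [485.3 270.1  67.9] 70.7
218 31 [484.8 265.9  68. ] 71.2
224 31 [484.3 261.6  68. ] 71.0
230 31 [483.8 257.3  68.1] 71.4
236 31 [483.3 252.9  67.9] 71.7
242 30 [482.4 248.6  67.9] 70.5
248 30 [481.9 244.2  68.1] 71.2
254 30 [481.4 239.8  68.3] 71.2
260 30 [480.8 235.3  68.4] 71.4
```

```bash
python3 - <<'E'
from h import *
Q=q(np.radians(82.8)); ex=np.array([.992,-.126,0])
def st(m):
    s=monitor.get_state(); print(m,round(s['time'],2),np.round(s['position']*1 if isinstance(s['position'],np.ndarray) else s['position'],4),round(s['gripper_width'],4),s['finger_force'],np.round(s['wrist_force'],1))
jaws.gripper_to(.06)
p=np.array([.4848,.266,.06])
r.move_to(p+[0,0,.08],Q); r.pause(.2); st('hover')
r.move_straight(p,max_speed=.12); r.pause(.2); st('down')
jaws.gripper_to(.0); st('grip')
print(r.move_straight(p+.075*ex,max_speed=.06)); st('out')
c=cam('side'); save(c,'s2.png',(150,120,350,270),4)
E
```

```text
hover 2.52 [0.4861 0.2666 0.142 ] 0.0601 0.0 [0.8 0.4 0.2]
down 3.54 [0.4852 0.2663 0.0607] 0.0602 0.0 [0.5 0.7 0.3]
grip 3.98 [0.4849 0.2661 0.0602] 0.0197 58.617172837257385 [-0.2  0.3  3.9]
False
out 5.38 [0.5587 0.2567 0.06  ] 0.0198 58.765427470207214 [-0.3  0.1 -1.6]
```

View pics/s2.png

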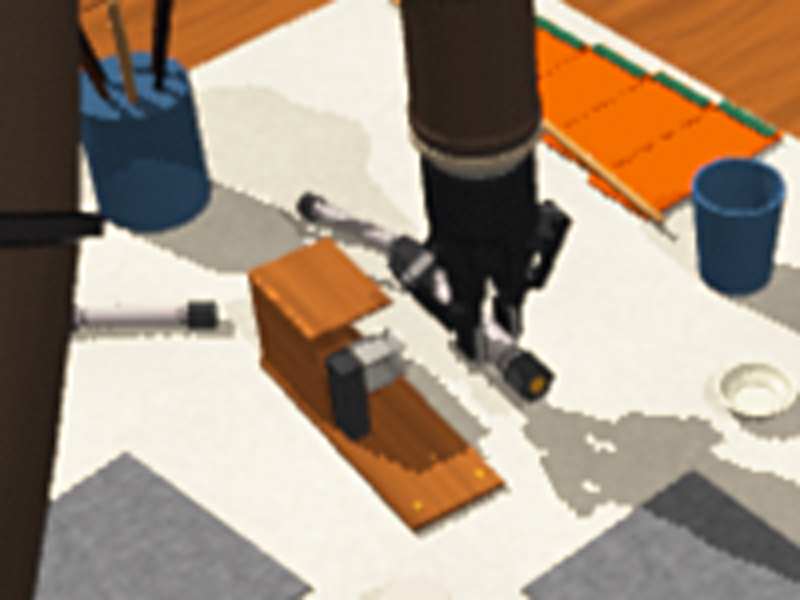

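The torch is clear of the clip (empty clip at crop (370,360)) and is held level by its tail half. Next I lay it on the pad.

```bash
cat >> h.py <<'E'
def st(m):
    s=monitor.get_state(); print(m,round(s['time'],2),np.round(s['position'],4),round(s['gripper_width'],4),round(s['finger_force'],1),np.round(s['wrist_force'],1))
E
python3 - <<'E'
from h import *
s=monitor.get_state(); P=np.array(s['position'])
r.move_straight(P+[0.0,0,.12],max_speed=.15)
Q=q(np.radians(89)); p=np.array([.53,-.017,.017])
r.move_to(p+[0,0,.10],Q); r.pause(.2); st('hover')
r.move_straight(p+[0,0,.012],max_speed=.1); r.pause(.3); st('near')
print(r.move_straight(p-[0,0,.003],max_speed=.015,threshold=3)); st('touch')
r.pause(.2); jaws.gripper_to(.05); st('open'); r.pause(.4)
r.move_straight(p+[0,0.02,.16],max_speed=.2)
c=cam('wrist'); save(c,'w2.png'); np.savez('w2.npz',w=cloud(c),f=c['frame'],R=c['R'],t=c['t'],K=c['K']); st('up')
E
```

```text
hover 7.67 [ 0.5305 -0.0155  0.1171] 0.0197 58.8 [-0.3  0.4 -2. ]
near 9.01 [ 0.5302 -0.0169  0.0294] 0.0199 58.8 [ 0.  -0.4 -1.6]
True
touch 9.75 [ 0.53   -0.0171  0.0175] 0.0199 59.5 [-0.7 -0.1  6.5]
open 10.35 [ 0.5293 -0.017   0.0169] 0.0498 0.0 [ 0.1 -0.2  0.6]
up 11.76 [0.5291 0.0029 0.1758] 0.0502 0.0 [-0.1  0.4  0.3]
```

View pics/w2.png

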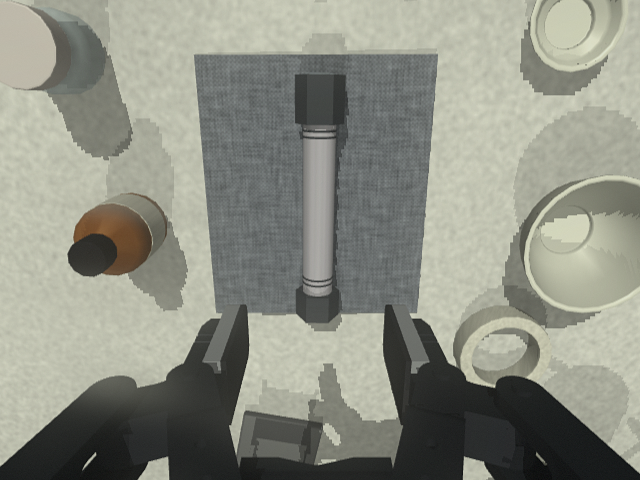

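```bash
python3 - <<'E'
from h import *
c=dict(np.load('w2.npz'))
for u,v,z in((319,140,.017),(318.5,285,.017),(320,98,.031),(318.5,124,.031),(320,75,.031),(317.5,318,.017),(318,296,.017)): print(u,v,np.round(pix(c,u,v,z)*1000,1))
r.move_to([.46,-.36,.24],q(np.radians(77))); r.pause(.1)
c=cam('wrist'); save(c,'w3.png'); np.savez('w3.npz',w=cloud(c),f=c['frame'],R=c['R'],t=c['t'],K=c['K']); st('look')
E
```

```text
319 140 [531.3  54.4  17. ]
318.5 285 [529.3 -51.   17. ]
320 98 [532.2  81.1  31. ]
318.5 124 [531.1  65.7  31. ]
320 75 [532.4  94.3  31. ]
317.5 318 [528.1 -78.5  17. ]
318 296 [528.8 -60.   17. ]
look 13.31 [ 0.4609 -0.3584  0.2397] 0.0498 0.0 [-0.6  0.2 -0.6]
```

View pics/w3.png

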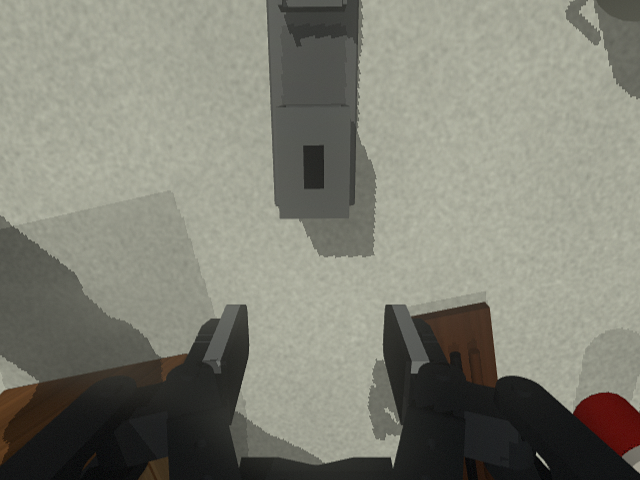

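```bash
python3 - <<'E'
from h import *
c=dict(np.load('w3.npz')); w=c['w']; 
m=(np.nan_to_num(w[:,:,2])>.071)&(np.nan_to_num(w[:,:,2])<.077); m[300:]=False; m[:, :250]=False; m[:,380:]=False
p=w[m]; print(m.sum(),cv2.minAreaRect((p[:,:2]*1000).astype(np.float32)))
E1=[];E2=[]
for v in range(112,202,10):
    u=np.where(m[v])[0]; a,b=w[v,u.min()],w[v,u.max()]; print(v,u.min(),u.max(),np.round((a+b)[:2]*500,1),round(np.linalg.norm(a-b)*1000,1))
for v in (10,20,60,80):
    z=w[v,240:400,2]*1000; i=np.where(z>5)[0]; print(v,i.min()+240,i.max()+240,np.round(w[v,i.min()+240]*1000,1),np.round(w[v,i.max()+240]*1000,1))
for v in np.where(m[:,315])[0][[0,-1]]: print(v,np.round(w[v,315]*1000,1))
E
```

```text
8057 ((466.377197265625, -324.2783203125), (77.31726837158203, 50.15408706665039), 77.7788314819336)
112 276 350 [ 473.9 -290.2] 49.3
122 276 350 [ 472.6 -296.5] 49.5
132 276 349 [ 470.8 -302.8] 49.2
142 277 349 [ 469.5 -309.4] 49.0
152 277 349 [ 468.1 -315.8] 49.2
162 278 349 [ 466.9 -322.7] 49.1
172 278 349 [ 465.3 -329.4] 49.4
182 278 349 [ 463.8 -336.2] 49.7
192 279 348 [ 462.2 -343.2] 48.7
10 267 358 [ 455.5 -212.5    7.4] [ 523.  -227.6    5.7]
20 267 357 [ 453.7 -219.1    6.9] [ 520.9 -234.3    6.3]
60 269 357 [ 447.9 -246.8    6.6] [ 515.6 -262.1    5. ]
80 270 355 [ 445.1 -261.4    8.4] [ 510.9 -276.4    7.3]
106 [ 476.1 -286.8   72.1]
217 [ 459.1 -361.3   73.7]
```

```bash
python3 - <<'E'
from h import *
g=np.array([.5307,.026,.021])
r.move_to(g+[0,0,.08],q(np.radians(88.9))); r.pause(.2); st('hover')
r.move_straight(g,max_speed=.1); r.pause(.2); st('down')
jaws.gripper_to(0); st('grip')
r.move_straight(g+[0,0,.10],max_speed=.12); st('lift')
O=np.array([.479,-.2682,0]); d=np.array([.2155,.9765,0])
Q=q(np.radians(77.5))
s=O+.115*d
r.move_to(s+[0,0,.13],Q); r.pause(.3); st('above')
r.move_straight(s+[0,0,.0545],max_speed=.1); r.pause(.3); st('low')
print('tgt',s)
c=cam('side'); save(c,'s4.png',(330,240,490,360),5)
c=cam('wrist'); save(c,'w4.png')
E
```

```text
hover 15.05 [0.531  0.0249 0.1013] 0.0499 0.0 [ 0.  -0.5  0.3]
down 16.2 [0.5311 0.0261 0.0216] 0.0502 0.0 [-0.8 -0.8  0.6]
grip 16.57 [0.5309 0.026  0.0215] 0.0197 58.4 [-1.3  0.8  6.6]
lift 17.56 [0.5301 0.0261 0.1203] 0.0196 58.7 [ 0.7 -0.3 -1.6]
above 18.62 [ 0.504  -0.1549  0.1298] 0.0195 58.7 [ 0.5  0.  -0.5]
low 19.83 [ 0.5041 -0.1559  0.0549] 0.0194 58.7 [-0.4 -0.4 -2. ]
tgt [ 0.5037825 -0.1559025  0.       ]
```

View pics/s4.png

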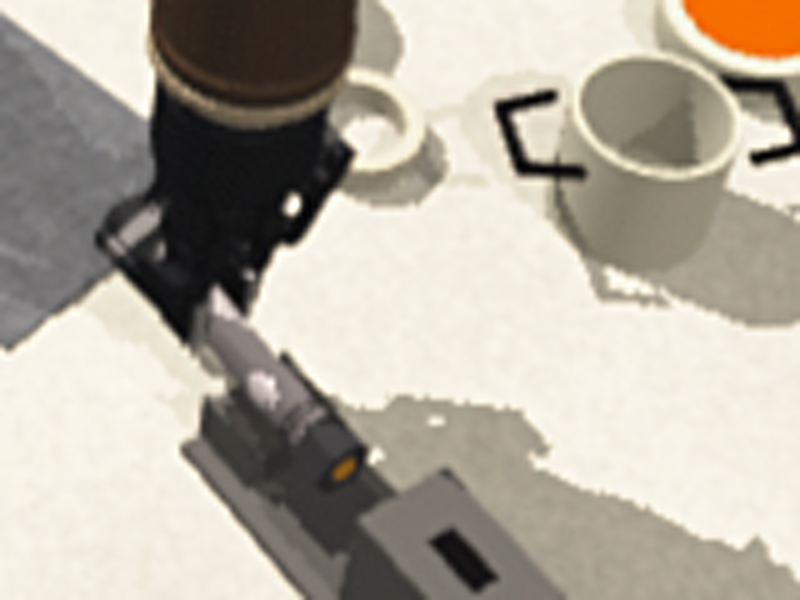

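The torch is between the head-rest cheeks, with its tail cap (340,455) in line with the hood mouth. I'll insert it now.

```bash
python3 - <<'E'
from h import *
O=np.array([.479,-.2682,0]); d=np.array([.2155,.9765,0])
P=lambda y,z:O+y*d+[0,0,z]
hit=r.move_straight(P(.030,.0545),max_speed=.06,threshold=8); st('in %s'%hit)
if not hit:
    hit=r.move_straight(P(.026,.046),max_speed=.015,threshold=3); st('down %s'%hit)
    z=monitor.get_state()['position'][2]
    hit=r.move_straight(P(.007,z),max_speed=.015,threshold=8); st('home %s'%hit)
    p=np.array(monitor.get_state()['position']); print('dock y of TCP',(p-O)@d)
c=cam('side'); save(c,'s5.png',(330,240,490,360),5)
E
```

```text
in False 21.5 [ 0.4856 -0.2384  0.0545] 0.0197 58.7 [ 0.7 -0.4 -1.9]
down True 21.98 [ 0.4849 -0.2416  0.0485] 0.0197 59.7 [-0.6  0.5  6.4]
home True 23.05 [ 0.4815 -0.2576  0.0485] 0.0197 59.4 [-0.1  1.5  5.2]
dock y of TCP 0.01087390343700734
```

View pics/s5.png

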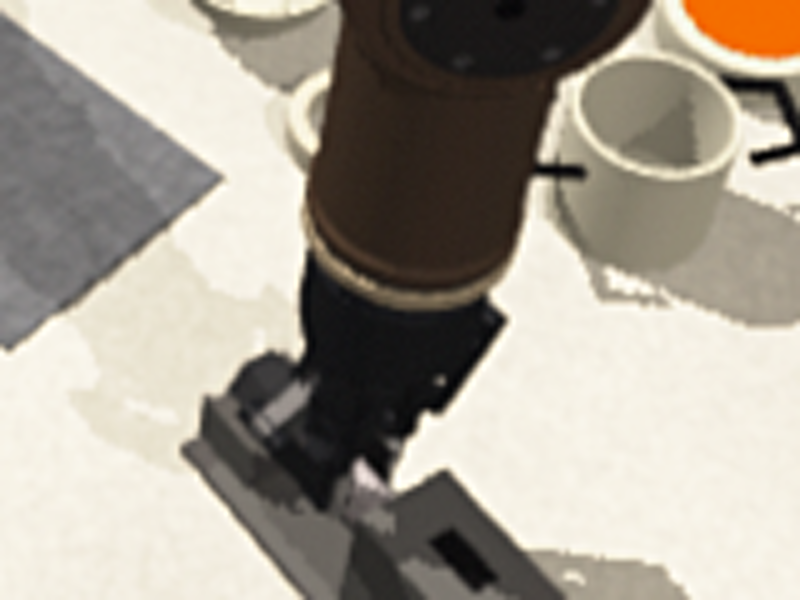

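```bash
python3 - <<'E'
from h import *
O=np.array([.479,-.2682,0]); d=np.array([.2155,.9765,0])
p=np.array(monitor.get_state()['position'])
hit=r.move_straight(p-.008*d,max_speed=.01,threshold=12); st('push %s'%hit)
p=np.array(monitor.get_state()['position']); print((p-O)@d)
jaws.gripper_to(.045); r.pause(.3); st('open')
p=np.array(monitor.get_state()['position'])
r.move_straight(p+[0,0,.10],max_speed=.12)
r.move_straight(p+[-.02,-.14,.20],max_speed=.15); r.pause(.2); st('up')
c=cam('wrist'); save(c,'w6.png'); np.savez('w6.npz',w=cloud(c),f=c['frame'],R=c['R'],t=c['t'],K=c['K'])
c=cam('scene'); save(c,'c6.png',(200,150,300,240),5)
E
```

```text
push True 23.57 [ 0.4815 -0.2576  0.0485] 0.0193 59.5 [0.8 0.6 6. ]
0.010879113704188198
open 24.24 [ 0.4817 -0.2564  0.0483] 0.045 0.0 [ 0.2 -0.5  0.6]
up 26.73 [ 0.4618 -0.3957  0.2479] 0.0454 0.0 [ 0.7 -0.3 -0.1]
```

View pics/w6.png

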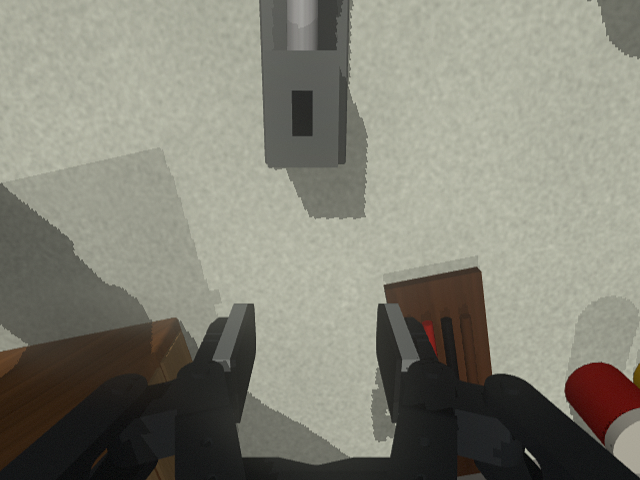

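```bash
python3 - <<'E'
from h import *
O=np.array([.479,-.2682,0]); d=np.array([.2155,.9765,0]); e=np.array([.9765,-.2155,0])
for n in('side','scene'):
    c=cam(n); w=cloud(c).reshape(-1,3); y=(w-O)@d; x=(w-O)@e
    m=(abs(x)<20)&(abs(x)<.016)&(y>-.018)&(y<.12)&(w[:,2]>.046)&(w[:,2]<.1)
    h=m&(w[:,2]>.055)
    print(n,m.sum(),'y',np.round(np.percentile(y[m],[0,1,99,100])*1000,1))
    for a in range(-15,90,10):
        k=h&(y>a/1e3)&(y<(a+10)/1e3); 
        if k.sum()>3: print(a,k.sum(),np.round(x[k].mean()*1000,1),np.round(np.percentile(w[k,2],90)*1000,1))
E
```

```text
side 354 y [-13.5 -10.   78.4  80.6]
-15 7 -3.7 58.5
-5 5 -1.4 58.5
5 4 -5.4 57.4
25 7 -2.9 57.7
35 5 -1.8 57.5
45 21 -3.1 59.4
55 29 -1.9 60.1
65 24 -1.1 59.2
75 10 -1.9 60.3
scene 164 y [-17.9 -17.8  84.6  87.4]
-5 5 6.1 58.7
5 7 6.2 60.3
25 4 4.3 57.4
35 5 4.4 58.9
45 6 3.9 59.9
55 11 3.3 59.9
65 14 4.7 60.5
75 10 3.5 58.4
```

The push was blocked at 12 N without moving. The torch is level (tops about 58–60 mm) and its head end is at about dock y +79 to 80 mm in the side view, as it should be when home.

```bash
python3 -c "
from h import *
print(workorder.hand_in())"
```

```text
the job is handed in; nothing more can be done
None
```

I pulled the torch from the clip, laid it on the right-hand felt pad, regripped it nearer its head, slid it tail first into the dock until it stopped, let go with it level, and handed the job in about 27 s into the run; no verdict was shown, and how far the tail is home rests on the push stopping dead plus the side camera (the scene camera put the head end about 6 mm farther out).

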